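# Refit and pin the register-drive cover of a screen-printing press

### The arm

A 7-joint arm with a two-finger parallel gripper is mounted at the origin on the work surface. World frame = base frame: x ahead of the robot, y to its left, z up, the work surface at z = 0. Lengths are in m, angles in rad, forces in N, time in s.
With the tool pointing down it reaches from about 0.4 to 0.85 m from the base axis. Payload 4.5 kg.
Tool frame: the origin (TCP) lies between the finger pads; the fingertips stand 11 mm ahead of it and the grasp point (between the pads) lies 8 mm behind it (r.nose_length is the distance from the TCP to the fingertips, in m); z points along the fingers, y is the line along which they close (so a half turn about z gives the same grasp; the last joint's range is limited). The gripper opens to 88 mm and grips with 3 to 60 N. Pads are 18 mm wide; open, the fingers measure 123 mm over their backs; the gripper's body (75 mm by 187 mm) begins 45 mm behind the grasp point.
Start: joints at [1.162, 0.689, -0.195, 1.565, 0.157, 0.902, -0.215], TCP at [0.268, -0.565, 0.25] pointing down, gripper open.
Joint ranges: [-3.01, 3.01], [-0.46, 2.08], [-1.47, 1.51], [0.13, 2.56], [-1, 4.14], [0.04, 2.09], [-2.66, 2.66]. Speed limits (rad/s): [2.57, 2.57, 3.14, 3.14, 3.14, 3.14, 3.14].

### API

Orientations are given as a unit quaternion [x, y, z, w].
In Python, from plant import get_state, snapshot, camera_model, r gives the robot as it stands.
- The arm moves only by the shell command python3 -m inch 'ROWS' [FORCE]. ROWS is text: rows parted by semicolons, each of 7 numbers parted by spaces: the opening, from -1 (shut) to 1 (fully open), then the shift along the tool's x, y, z in m, then the turn, a rotation vector about the tool's x, y, z in rad. A call has 1 to 20 rows; each row shifts and turns the commanded pose from where the row before left it, along the tool's axes as they then stand; what a row does not reach is not made up. A row lasts 1/12 s, in which the tool goes at most 41.7 mm and 7.16 degrees, less where a joint would pass 70% of its speed; a pose out of reach is approached as far as the arm can. A call is refused whole if a number of a shift passes 0.0417 or a number of a turn 0.125, either way. A call with a gripper value outside its range is refused whole. The fingers move at their own pace and stop on an object; FORCE is the grip in N (left out, the last holds). Time passes only in rows, so rows that do not move let the fingers close. It gives the time, the measured TCP pose, the force, the opening and the grip force at its end, in the units of the state.
- get_state(): the state, without advancing time (a new reading comes with each control period).
- snapshot(name): name is "scene" or "top" or "wrist"; returns (picture, depth): 400x640x3 uint8, red, green, blue; 400x640 float32, m along the optical axis (not along the pixel's ray), 0 where there is no reading.
- camera_model(name): a dict with "intrinsics" (3x3 intrinsics, pixels), "view" (4x4, takes a point from world to camera coordinates). Camera axes: x right, y down, z forward; pixel columns grow to the right and rows downward; lengths in m; the calibration is good to about 2 mm. A picture is of the moment at which its call begins: read the wrist's pose just before it. camera_model takes no time and is no camera call; for the wrist camera it gives the pose at the moment of the call.
- r.finish_job(): hands the job in; it is judged then, once.
The state is a dict: "clock": time; "q": joint angles; "qd": joint speeds; "joint_torque": joint torques, N m; "tool_pos": TCP position; "eef_rot": TCP orientation; "contact_force": force on the tool from outside, world axes, zero at the start; "moment": the same for the moment, N m; "opening": opening from 0.0 (shut) to 1.0 (fully open); "finger_force": force on a finger pad.
Only numpy, scipy, OpenCV 4.12 (cv2) and the standard library are available. Lean on these libraries where they do the work, as an engineer would, in place of code of your own. Each camera call takes 0.05 s, during which the arm holds its last target. There are 200 camera calls.

### The job

Put the aluminium cover back on the green drive housing: turn it the way its outline fits the pocket, tip its toe under the yellow lip and lower the other end until the cover lies fully home. Then push the hitch pin right through the ears and the cover's lug by its black knob, and after that swing the orange loop all the way down over the pin's end. Leave the other things on the bench where they are.

Things in the scene. Friction and masses are not known exactly. Their poses are not given: they have to be found in the camera images.
- housing: Green drive housing, fixed to the bench, 230 (x) x 160 (y) x 50 mm high, with a one-way pocket in its top. Origin: centre of its underside, z up; turned at most 0.3 rad from the robot's axes, its -x end (with the yellow lip) nearest the robot. When the cover is home, its axes are parallel to the housing's and its origin is at housing (0, 0, 38) mm.
- pocket (a point): Middle of the pocket's floor, housing (0, 0, 38) mm; rim 12 mm higher (z = 50). The pocket is the cover's outline plus 2 mm all round, in housing mm: main part x -62..62, y -47..47, its corner x > 32, y > 17 filled up to the rim; slot for the toe at x -80..-62, y 0..40. In the floor is a 90 x 60 mm opening with gears lower down.
- pocket_toe (a point): Point on the pocket floor where the middle of the toe's tip belongs: housing (-78, 20, 38) mm.
- lip_edge (a point): Lower edge of the fixed yellow lip over the toe slot: housing (-68, 20, 52) mm. The lip spans x -108..-68, y -10..50, z 52..58. It overlaps the toe by 10 mm, so the cover cannot go straight down: tilted 8 to 25 degrees toe-down, the toe slides along the pocket floor towards -x under the lip, then the other end is lowered.
- ear_eye (a point): Middle between the two dark ears, on the pin's axis: housing (80, -25, 64) mm; where the lug's eye belongs. The ears span x 66..94, y -44..-34 and y -16..-6, z 50..80 (housing mm), each with an eye 14 mm wide. The cover's lug goes down between them with 4 mm of play on either side.
- cover: Loose aluminium cover, about 0.4 kg, lying flat on the bench at any yaw. Origin: on its underside, in the middle of the 120 x 90 mm main plate, z up. Black grip bar on top, toe at the -x end, upright lug with a cross hole at the +x end, yellow stripe on the plate's toe side.
- plate_top (a point): Middle of the plate's top face, cover (0, 0, 8) mm. Plate in cover mm: x -60..60, y -45..45, without the corner x > 30, y > 15; 8 thick.
- cover_toe (a point): Middle of the toe's tip, underside: cover (-78, 20, 0) mm. The toe spans x -78..-60, y 2..38 (only y 7..33 for x < -70), 6 mm thick.
- lug_eye (a point): Centre of the 16 mm square eye (hole along y) in the cover's lug: cover (80, -25, 26) mm. The lug spans x 66..94, y -30..-20 (10 mm thick), z 14..40, joined to the plate by a web z 8..20.
- grip_bar (a point): Top of the grip bar, at the middle of its length: cover (0, 3, 38) mm. The bar spans x -6..6 (12 mm thick), y -32..38, z 8..38.
- hitch_pin (a joint): How far the captive hitch pin is pushed in, m: 0 is drawn out (its tip is in the first ear), 0.038 is the stop, right through both ears. It slides along the housing's +y, axis at housing x = 80, z = 64 mm, against about 3 N of friction, and stays where left. Shaft 10 mm in diameter. If the cover is not home, the pin hits the lug.
- knob_end (a point): Middle of the rear face (the -y face, to be pushed towards the housing's +y) of the pin's black knob, 28 mm in diameter; 45 mm behind the loop's hinge, 99 mm behind the pin's tip. At housing (80, -135, 64) mm with the pin drawn out.
- pin_tip (a point): Tip of the pin, on its axis; 54 mm ahead (housing +y) of the loop's hinge.
- swing_loop (a joint): Angle of the orange wire loop hinged on the pin, rad: 0 is straight up, it grows as the loop swings towards the housing's +y; 1.571 is level round the ears, its cross bar beyond the pin's tip (the stop). The hinge crosses the pin's axis along the housing's x and moves with the pin. Stiff, about 0.04 N m; stays where left.
- loop_tab (a point): Middle of the orange thumb tab at the loop's free end: 24 wide, 4 thick, 16 mm long, 69 mm from the hinge (the cross bar, 6 mm in diameter, is 61 mm from it; the loop's legs are 42 mm apart).
- tape_roll: Bystander, not to be moved: blue tape roll.
- wrench: Bystander, not to be moved: wrench.
- screwdriver: Bystander, not to be moved: screwdriver.
- ink_knife: Bystander, not to be moved: ink knife.
- squeegee: Bystander, not to be moved: squeegee.
- ink_tub: Bystander, not to be moved: orange ink tub.
- ink_tub2: Bystander, not to be moved: blue ink tub.
- steel_block: Bystander, not to be moved: steel block.
Mind the look-alikes: they are no part of the job. What is shaped like the cover but blue is not meant.

How it is judged:
By the outcome, as a careful person would: the job done as asked, in the order asked, and still so for the second after the job is handed in, with the robot touching nothing.
It also fails if it takes over 72 s, if anything falls off the work surface, if the arm or the gripper's body presses on something with over 40 N, if the wrist force passes 120 N, or if a joint passes its speed limit or range.

## Working session

There is one attempt and no reset: what is moved stays moved. The work goes in short steps, Python scripts to look and compute and a shell command to move; the robot and the scene stay as the last step left them, time stands still between calls to the robot, and variables do not carry over. Pictures are saved under pics/ and viewed, at most 10 in all, crops included, and the job is handed in when it is done.

```bash
ls; mkdir -p pics
cat > h.py <<'E'
import numpy as np,cv2
from plant import get_state,snapshot,camera_model,r
from scipy.spatial.transform import Rotation as R
def cam(n):
    m=camera_model(n); return np.array(m["intrinsics"]),np.array(m["view"])
def ray(n,uv,z,kv=None):
    K,V=kv or cam(n); uv=np.atleast_2d(uv).astype(float)
    d=np.c_[uv,np.ones(len(uv))]@np.linalg.inv(K).T@V[:3,:3]; c=-V[:3,:3].T@V[:3,3]
    return c+d*((z-c[2])/d[:,2])[:,None]
def cloud(n,D,kv=None):
    K,V=kv or cam(n); v,u=np.mgrid[:400,:640]
    P=np.stack([(u-K[0,2])/K[0,0]*D,(v-K[1,2])/K[1,1]*D,D],-1)
    return (P-V[:3,3])@V[:3,:3]
def proj(n,P,kv=None):
    K,V=kv or cam(n); p=(np.atleast_2d(P)@V[:3,:3].T+V[:3,3])@K.T; return p[:,:2]/p[:,2:]
E
python3 - <<'E'
from h import *
for n in("top","scene"):
    I,D=snapshot(n); np.savez(n+".npz",I=I,D=D); cv2.imwrite(f"pics/{n}0.png",I[...,::-1])
    K,V=cam(n); print(n,K[0,0],-V[:3,:3].T@V[:3,3])
s=get_state();print(s['tool_pos'],s['eef_rot'],s['clock'],s['opening'],r.nose_length)
E
```

```text
pics
top 476.6323260547489 [ 0.40706721 -0.06430334  1.34059608]
scene 452.8257880947246 [1.28386476 0.40876043 0.80274923]
[ 0.26752117 -0.5642549   0.24899619] [ 9.75581680e-01  2.19635394e-01 -2.41493873e-04 -7.88382908e-04] 0.1 1.0009038778540833 0.011
```

View pics/top0.png

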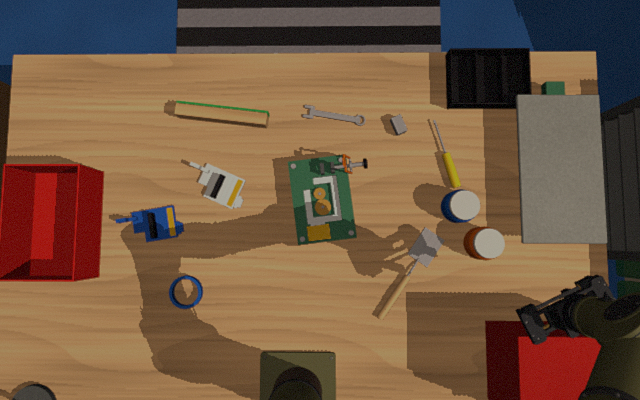

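View pics/scene0.png

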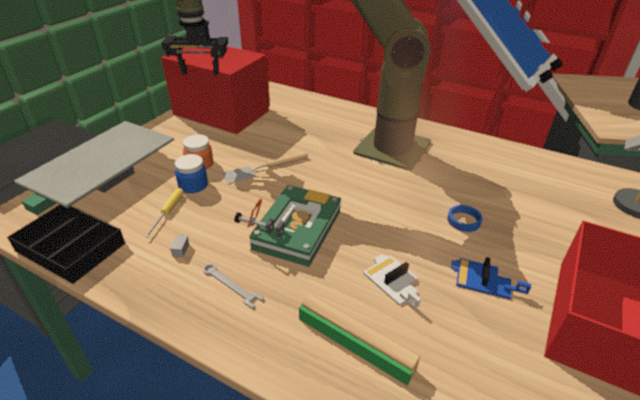

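The top view shows the look-alikes: aluminium plate at top px (221,186), scene px (393,280), and the blue copy at top px (157,223), scene px (487,278). I choose the aluminium one. Its yellow stripe and toe face lower right and the lug faces upper left, at (190,165). The housing is at top px (322,200) with the lip at (318,232), and the pin and knob are at (350,163).

Run:
```python
from h import *
z=np.load("top.npz");I,D=z["I"],z["D"];P=cloud("top",D)
hsv=cv2.cvtColor(I,cv2.COLOR_RGB2HSV)
g=((hsv[...,0]>60)&(hsv[...,0]<95)&(hsv[...,1]>90)).astype(np.uint8);g[:, :280]=0;g[:,370:]=0;g[:140]=0;g[260:]=0
c=max(cv2.findContours(g,0,2)[0],key=cv2.contourArea)
b=cv2.boxPoints(cv2.minAreaRect(cv2.convexHull(c)));w=ray("top",b,.05);print(b,w,w.mean(0),np.linalg.norm(np.diff(w,axis=0),axis=1))
# cover: bar top
q=P[150:220,175:255]; hh=q[...,2]; 
m=(hh>.03)&(hh<.05);print("bar",q[m].mean(0),m.sum())
a=((hsv[...,1]<60)&(hsv[...,2]>120)).astype(np.uint8);a[:150]=0;a[220:]=0;a[:,:175]=0;a[:,250:]=0
y=((hsv[...,0]>18)&(hsv[...,0]<35)&(hsv[...,1]>170)&(hsv[...,2]>120)).astype(np.uint8)[150:220,200:255]
v,u=np.nonzero(y);print("stripe",ray("top",[u.mean()+200,v.mean()+150],.008),len(u))
for n,(u,v) in dict(orange=(485,243)).items():pass
print(ray("top",[[194,167],[185,162]],.03), "knob",ray("top",[365,163],.064), "block",P[125,398],"tubs",P[205,460])
cv2.imwrite("pics/c1.png",cv2.resize(I[130:260,100:390,::-1],None,fx=2.75,fy=2.75,interpolation=2))
```

```text
[[287.69244 161.57057]
 [345.03943 154.31145]
 [355.4652  236.67528]
 [298.11823 243.9344 ]] [[ 0.6183865   0.02554186  0.05      ]
 [ 0.63861004 -0.13148866  0.05      ]
 [ 0.41416093 -0.15892835  0.05      ]
 [ 0.39398946 -0.00459513  0.05      ]] [ 0.51628673 -0.06736757  0.05      ] [0.15832743 0.22612018 0.15564585]
bar [0.56676248 0.23715573 0.03820077] 160
stripe [[0.5376852  0.17837448 0.008     ]] 117
[[0.60610986 0.28887443 0.03      ]
 [0.62020921 0.31459513 0.03      ]] knob [[ 0.6123635  -0.18452654  0.064     ]] block [ 0.72449773 -0.27988181  0.03232665] tubs [ 0.49787946 -0.43020453  0.0852964 ]
```

View pics/c1.png

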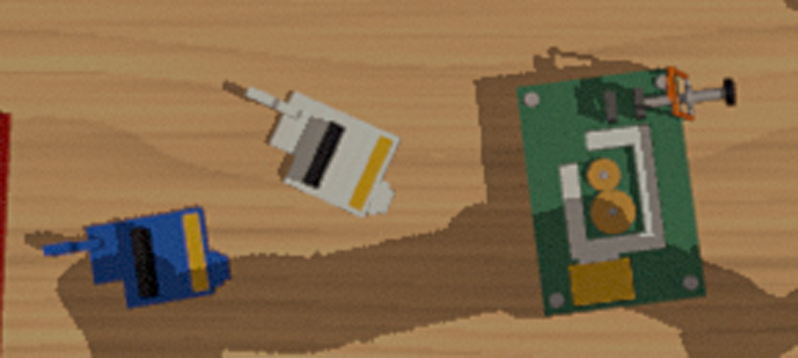

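The crop confirms it: the aluminium cover is the left-centre one, bar at crop (325,155), stripe at (371,172), lug toward (258,98). The blue copy is separate at (150,255). I'm moving over the cover with the wrist camera.

```bash
A="x"; python3 -m inch '1 .0334 .0122 -.003 0 0 -.0748;1 .0334 .0122 -.003 0 0 -.0748;1 .0334 .0122 -.003 0 0 -.0748;1 .0334 .0122 -.003 0 0 -.0748;1 .0334 .0122 -.003 0 0 -.0748;1 .0334 .0122 -.003 0 0 -.0748;1 .0334 .0122 -.003 0 0 -.0748;1 .0334 .0122 -.003 0 0 -.0748;1 .0334 .0122 -.003 0 0 -.0748;1 .0334 .0122 -.003 0 0 -.0748;1 .0334 .0122 -.003 0 0 -.0748;1 .0334 .0122 -.003 0 0 -.0748;1 .0334 .0122 -.003 0 0 -.0748;1 .0334 .0122 -.003 0 0 -.0748;1 .0334 .0122 -.003 0 0 -.0748'
python3 -m inch '1 .0334 .0122 -.003 0 0 -.0748;1 .0334 .0122 -.003 0 0 -.0748;1 .0334 .0122 -.003 0 0 -.0748;1 .0334 .0122 -.003 0 0 -.0748;1 .0334 .0122 -.003 0 0 -.0748;1 .0334 .0122 -.003 0 0 -.0748;1 .0334 .0122 -.003 0 0 -.0748;1 .0334 .0122 -.003 0 0 -.0748;1 .0334 .0122 -.003 0 0 -.0748;1 .0334 .0122 -.003 0 0 -.0748;1 .0334 .0122 -.003 0 0 -.0748;1 .0334 .0122 -.003 0 0 -.0748;1 .0334 .0122 -.003 0 0 -.0748;1 .0334 .0122 -.003 0 0 -.0748;1 .0334 .0122 -.003 0 0 -.0748;1 0 0 0 0 0 0;1 0 0 0 0 0 0'
python3 - <<'E'
from h import *
kv=cam("wrist");s=get_state();I,D=snapshot("wrist");np.savez("w1.npz",I=I,D=D,K=kv[0],V=kv[1])
cv2.imwrite("pics/w1.png",I[...,::-1]);print(s['clock'],s['tool_pos'],s['eef_rot'],s['q'],s['qd'])
T=np.eye(4);T[:3,:3]=R.from_quat(s['eef_rot']).as_matrix();T[:3,3]=s['tool_pos'];print(np.round(kv[1]@T,3))
E
```

```text
clock: 1.35
tool_pos: [0.6814, -0.2709, 0.294]
eef_rot: [0.708, 0.706, -0.0, -0.0]
contact_force: [0.6, 0.7, -0.0]
opening: 1.001
finger_force: 0.0
clock: 2.77
tool_pos: [0.5947, 0.229, 0.34]
eef_rot: [0.223, 0.975, 0.0, -0.0]
contact_force: [0.1, -0.7, -0.2]
opening: 0.999
finger_force: 0.0
2.7667 [0.59466635 0.22897563 0.33997403] [ 2.22956787e-01  9.74828247e-01  2.09367317e-04 -3.40027744e-04] [-0.07053639  0.6943868  -0.72767341  1.3863186   0.46668511  1.23575953
  0.28612333] [ 0.04307928  0.01782059  0.07187488 -0.0297138   0.02133978  0.00532048
  0.00036119]
[[-0.001  1.    -0.001 -0.   ]
 [-0.953 -0.001 -0.302  0.034]
 [-0.302  0.     0.953  0.153]
 [ 0.     0.     0.     1.   ]]
```

View pics/w1.png

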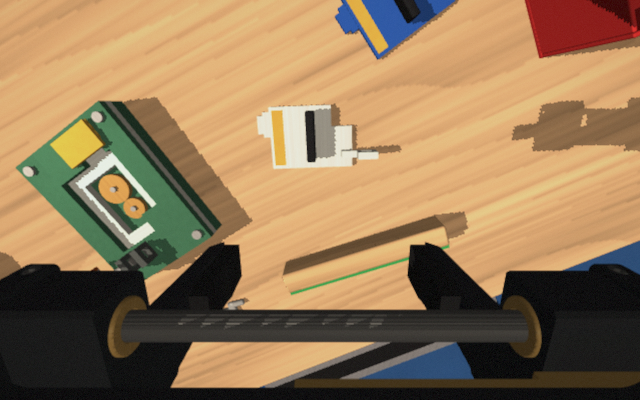

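The wrist view shows the cover at (305,137) with its bar at (311,135), toe on the left and lug on the right at (368,155). The housing is at (120,185). Both can be measured from this one view.

```bash
cat > meas.py <<'E'
from h import *
def rect(p,name):
    (c,sz,a)=cv2.minAreaRect((p[:,:2]*1000).astype(np.float32)); print(name,np.round(c,1),np.round(sz,1),round(a,2),len(p)); return c,sz,a
z=np.load("w1.npz");I,D,kv=z["I"],z["D"],(z["K"],z["V"]);P=cloud("wrist",D,kv);print(kv[0][0,0])
hsv=cv2.cvtColor(I,cv2.COLOR_RGB2HSV);H,S,Vv=[hsv[...,i] for i in range(3)]
reg=np.zeros((400,640),bool);reg[90:185,250:410]=1
zz=P[...,2]
rect(P[reg&(zz>.033)&(zz<.045)&(Vv<60)],"bar")
m=reg&(abs(zz-.008)<.003)&(D>0); print("plate z",np.median(zz[reg&(zz>.004)&(zz<.012)]))
rect(P[m],"plate+toe"); 
l=reg&(zz>.03)&(Vv>120);rect(P[l],"lug")
ys=reg&(H>15)&(H<35)&(S>150)&(Vv>200)&(zz>.004)&(zz<.012);rect(P[ys],"stripe")
reg2=np.zeros((400,640),bool);reg2[95:290,10:225]=1
g=reg2&(zz>.044)&(zz<.056)
gz=g&(H>60)&(H<95)&(S>80);print("top z",np.median(zz[gz]))
rect(P[gz],"housing")
li=reg2&(H>15)&(H<35)&(S>150)&(zz>.05)&(zz<.065);rect(P[li],"lip")
# same corners by ray on green/yellow hull
c=max(cv2.findContours(gz.astype(np.uint8),0,2)[0],key=cv2.contourArea);h=cv2.convexHull(c)[:,0];W=ray("w",h,.05,kv);rect(W,"housing ray")
# screws
E
python3 meas.py
```

```text
310.8735367358482
bar [554.7 227.5] [11.3 68.2] 66.06 398
plate z 0.0082474318963135
plate+toe [553.9 218.2] [138.   90.3] 66.27 4249
lug [568.2 269.9] [99.5 75.2] 66.11 226
stripe [538.2 181.5] [14.1 77.6] 66.13 509
top z 0.05006421560123751
housing [516.1 -63.2] [227.7 162.6] 7.52 9387
lip [426.8 -57.4] [40.6 67. ] 8.02 1437
housing ray [515.9 -60.9] [227.5 163.4] 7.47 19
```

Cover: origin (557.4, 226.3) mm, yaw 66.1°, and the plate and bar measurements agree. The housing's y differs by 4 mm between views, so I'm taking one closer look.

```bash
python3 -m inch '1 -.0155 -.0298 .01 0 0 0;1 -.0155 -.0298 .01 0 0 0;1 -.0155 -.0298 .01 0 0 0;1 -.0155 -.0298 .01 0 0 0;1 -.0155 -.0298 .01 0 0 0;1 -.0155 -.0298 .01 0 0 0;1 -.0155 -.0298 .01 0 0 0;1 -.0155 -.0298 .01 0 0 0;1 -.0155 -.0298 .01 0 0 0;1 -.0155 -.0298 .01 0 0 0;1 0 0 0 0 0 0;1 0 0 0 0 0 0;1 0 0 0 0 0 0'
python3 - <<'E'
from h import *
kv=cam("wrist");s=get_state();I,D=snapshot("wrist");np.savez("w2.npz",I=I,D=D,K=kv[0],V=kv[1])
cv2.imwrite("pics/w2.png",I[...,::-1]);print(s['clock'],s['tool_pos'],abs(s['qd']).max())
E
```

```text
clock: 3.9
tool_pos: [0.6048, -0.11, 0.2394]
eef_rot: [0.227, 0.974, 0.0, -0.0]
contact_force: [-0.5, 0.5, -0.6]
opening: 1.005
finger_force: 0.0
3.9 [ 0.60478352 -0.10996147  0.23940291] 0.033428881559556915
```

View pics/w2.png

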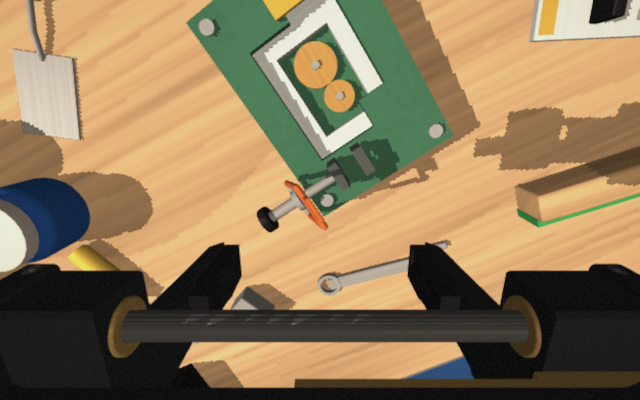

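Run:
```python
from h import *
z=np.load("w2.npz");I,D,kv=z["I"],z["D"],(z["K"],z["V"]);P=cloud("w",D,kv);zz=P[...,2]
print("cam",-kv[1][:3,:3].T@kv[1][:3,3])
hsv=cv2.cvtColor(I,cv2.COLOR_RGB2HSV);H,S,V=[hsv[...,i] for i in range(3)]
g=((H>55)&(H<95)&(S>80)&(zz>.046)&(zz<.055)).astype(np.uint8)
g=cv2.morphologyEx(g,cv2.MORPH_OPEN,np.ones((2,2),np.uint8))
cs,_=cv2.findContours(g,cv2.RETR_CCOMP,cv2.CHAIN_APPROX_NONE)
px=np.vstack([c[:,0] for c in cs if len(c)>60]);px=px[px[:,1]>3]
W=ray("w",px,.05,kv)[:,:2]*1000
yaw=np.deg2rad(7.5);c0=np.array([516.,-65])
for it in range(3):
    x=np.array([np.cos(yaw),np.sin(yaw)]);y=np.array([-x[1],x[0]])
    h=np.c_[(W-c0)@x,(W-c0)@y]
    E={}
    for nm,ax,val,lo,hi in [("y80",1,80,-90,100),("y-80",1,-80,-60,60),("x115",0,115,-60,75),("py-47",1,-47,-50,50),("py47",1,47,-50,20),("px62",0,62,-40,10),("py17",1,17,38,58),("px32",0,32,20,42)]:
        m=(abs(h[:,ax]-val)<7)&(h[:,1-ax]>lo)&(h[:,1-ax]<hi)
        if m.sum()<5: continue
        f=np.polyfit(h[m,1-ax],h[m,ax],1) if m.sum()>10 else [0,0]
        E[nm]=(round(np.median(h[m,ax]),1),round(np.degrees(f[0]),2),m.sum())
    print(E)
    s=np.median([E[k][1] for k in E if 'y' in k and E[k][2]>25]); yaw+=np.deg2rad(s)
print(np.degrees(yaw))
# gears: knob, and tab
k=(zz>.06)&(V<45)&(np.arange(640)[None]>240)&(np.arange(640)[None]<290)&(np.arange(400)[:,None]<240)&(np.arange(400)[:,None]>195);print("knob",P[k].mean(0),k.sum())
o=(H<12)&(S>150)&(zz>.055)&(zz<.16)&(np.arange(400)[:,None]>170)&(np.arange(400)[:,None]<235);q=P[o];print("loop",q.mean(0),q[q[:,2]>.115].mean(0),q[:,2].max())
for n,p in (("knob",P[k].mean(0)),("looptop",q[q[:,2]>.12].mean(0))):
    d=p[:2]*1000-c0;print(n,d@x,d@y,p[2])
```

```text
cam [ 0.5344177  -0.07518797  0.37487902]
{'y80': (np.float64(80.2), np.float64(-0.09), np.int64(123)), 'y-80': (np.float64(-77.5), np.float64(-0.04), np.int64(103)), 'x115': (np.float64(116.0), np.float64(0.06), np.int64(113)), 'py-47': (np.float64(-46.1), np.float64(-0.05), np.int64(88)), 'py47': (np.float64(48.5), np.float64(0.0), np.int64(69)), 'px62': (np.float64(64.4), np.float64(-0.87), np.int64(62)), 'py17': (np.float64(18.9), np.float64(-0.19), np.int64(18)), 'px32': (np.float64(34.8), np.float64(2.48), np.int64(20))}
{'y80': (np.float64(80.2), np.float64(-0.04), np.int64(123)), 'y-80': (np.float64(-77.5), np.float64(0.01), np.int64(103)), 'x115': (np.float64(116.0), np.float64(0.02), np.int64(113)), 'py-47': (np.float64(-46.1), np.float64(-0.0), np.int64(88)), 'py47': (np.float64(48.5), np.float64(0.05), np.int64(69)), 'px62': (np.float64(64.4), np.float64(-0.91), np.int64(62)), 'py17': (np.float64(18.9), np.float64(-0.15), np.int64(18)), 'px32': (np.float64(34.8), np.float64(2.43), np.int64(20))}
{'y80': (np.float64(80.2), np.float64(-0.05), np.int64(123)), 'y-80': (np.float64(-77.5), np.float64(0.0), np.int64(103)), 'x115': (np.float64(116.0), np.float64(0.02), np.int64(113)), 'py-47': (np.float64(-46.1), np.float64(-0.01), np.int64(88)), 'py47': (np.float64(48.5), np.float64(0.04), np.int64(69)), 'px62': (np.float64(64.4), np.float64(-0.91), np.int64(62)), 'py17': (np.float64(18.9), np.float64(-0.15), np.int64(18)), 'px32': (np.float64(34.8), np.float64(2.44), np.int64(20))}
7.454999999999999
knob [ 0.61053229 -0.17835411  0.07373045] 232
loop [ 0.6032917  -0.12466863  0.11933392] [ 0.60230613 -0.12143088  0.12970753] 0.13945257531799868
knob 79.0149313008454 -124.6681552089473 0.07373045203520291
looptop 78.5991183531047 -67.0067526846441 0.13008104995473763
```

```bash
cat > go.py <<'E'
# usage: go.py x y z(mm) cover_yaw_deg tilt_deg  -> remaining shift/turn in the tool's axes (tool y along cover x)
from h import *; import sys
def Rt(yaw,tilt):
    C=R.from_euler('z',yaw,degrees=True)*R.from_euler('y',-tilt,degrees=True) # -: toe (-x) down => nose up at +x
    M=np.array([[0,1,0],[1,0,0],[0,0,-1]]).T  # columns: tool x,y,z in cover axes: x->+y, y->+x, z->-z
    return C*R.from_matrix(M)
if __name__=="__main__":
    a=list(map(float,sys.argv[1:6]));s=get_state();Q=R.from_quat(s['eef_rot'])
    print("shift mm",np.round(Q.inv().apply(np.array(a[:3])-np.array(s['tool_pos'])*1000),2),"turn",np.round((Q.inv()*Rt(a[3],a[4])).as_rotvec(),4),"F",np.round(s['contact_force'],1),"open",round(s['opening'],3))
E
python3 -m inch '1 .0173 .0256 .0108 0 0 -.0036;1 .0173 .0256 .0108 0 0 -.0036;1 .0173 .0256 .0108 0 0 -.0036;1 .0173 .0256 .0108 0 0 -.0036;1 .0173 .0256 .0108 0 0 -.0036;1 .0173 .0256 .0108 0 0 -.0036;1 .0173 .0256 .0108 0 0 -.0036;1 .0173 .0256 .0108 0 0 -.0036;1 .0173 .0256 .0108 0 0 -.0036;1 .0173 .0256 .0108 0 0 -.0036;1 .0173 .0256 .0108 0 0 -.0036;1 0 0 0 0 0 0;1 0 0 0 0 0 0'
python3 go.py 557.4 226.3 24.5 66.1 0
```

```text
clock: 5.03
tool_pos: [0.5498, 0.2308, 0.1211]
eef_rot: [0.203, 0.979, 0.001, -0.0]
contact_force: [0.5, -1.6, 0.0]
opening: 0.998
finger_force: 0.0
shift mm [-8.92 -1.3  96.55] turn [ 0.0018 -0.0014  0.0088] F [ 0.5 -1.6  0. ] open 0.998
```

```bash
python3 -m inch '.2 -.0022 -.0003 .02 0 0 .0022;.2 -.0022 -.0003 .02 0 0 .0022;.2 -.0022 -.0003 .02 0 0 .0022;.2 -.0022 -.0003 .018 0 0 .0022;.2 0 0 .0125 0 0 0;.2 0 0 .006 0 0 0;.2 0 0 0 0 0 0;.2 0 0 0 0 0 0' 30
python3 go.py 557.4 226.3 24.5 66.1 0
```

```text
clock: 5.7
tool_pos: [0.5593, 0.2219, 0.025]
eef_rot: [0.21, 0.978, 0.0, 0.0]
contact_force: [0.7, 0.1, -0.3]
opening: 0.598
finger_force: 0.0
shift mm [3.51 3.24 0.49] turn [ 0.0006  0.0004 -0.0068] F [ 0.7  0.1 -0.3] open 0.598
```

```bash
python3 -m inch '.2 .003 .003 0.0005 0 0 -.006;.2 0 0 0 0 0 0;.2 0 0 0 0 0 0;.2 0 0 0 0 0 0'
python3 go.py 557.4 226.3 24.5 66.1 0; python3 -m inch '-1 0 0 0 0 0 0;-1 0 0 0 0 0 0;-1 0 0 0 0 0 0;-1 0 0 0 0 0 0;-1 0 0 0 0 0 0;-1 0 0 0 0 0 0;-1 0 0 0 0 0 0' 45;python3 go.py 557.4 226.3 24.5 66.1 0
```

```text
clock: 6.03
tool_pos: [0.5577, 0.226, 0.0245]
eef_rot: [0.207, 0.978, 0.0, 0.0]
contact_force: [-0.2, 0.0, -0.5]
opening: 0.604
finger_force: 0.0
shift mm [ 0.44  0.15 -0.  ] turn [ 0.0006  0.0007 -0.0006] F [-0.2  0.  -0.5] open 0.604
clock: 6.62
tool_pos: [0.5575, 0.2256, 0.0239]
eef_rot: [0.207, 0.978, -0.0, 0.0]
contact_force: [0.2, -0.1, -0.1]
opening: 0.133
finger_force: 45.0
shift mm [ 0.36  0.58 -0.64] turn [-0.0002  0.0001 -0.0008] F [ 0.2 -0.1 -0.1] open 0.133
```

```bash
cat > plan.py <<'E'
# usage: plan.py tipx tipy tipz tilt N : rows to bring the toe tip to housing mm at tilt; tip2 for cover in hand
from h import *; from go import Rt; import sys; from scipy.linalg import logm,expm
c=np.array([517.4,-63.5,0]);yaw=7.45;t=np.array([0,-.3,24.])
a=list(map(float,sys.argv[1:5]));N=int(sys.argv[5])
Hz=R.from_euler('z',yaw,degrees=True)
Rc=Hz*R.from_euler('y',-a[3],degrees=True)
tcp=c+Hz.apply(a[:3])+Rc.apply(t-np.array([-78,20,0]))
s=get_state();T0=np.eye(4);T0[:3,:3]=R.from_quat(s['eef_rot']).as_matrix();T0[:3,3]=np.array(s['tool_pos'])*1000
T1=np.eye(4);T1[:3,:3]=Rt(yaw,a[3]).as_matrix();T1[:3,3]=tcp
L=logm(np.linalg.inv(T0)@T1).real;S=expm(L/N)
print("row",np.round(S[:3,3]/1000,5),np.round(R.from_matrix(S[:3,:3]).as_rotvec(),4),"mid",np.round((T0@expm(L/2))[:3,3]),"end",np.round(tcp,1))
Rn=R.from_quat(s['eef_rot'])*Rt(0,0).inv();tip=Hz.inv().apply(T0[:3,3]+Rn.apply(np.array([-78,20,0])-t)-c)
print("tip now",np.round(tip,1),"F",np.round(s['contact_force'],1),"M",np.round(s['moment'],2),"open",round(s['opening'],3),s['clock'])
E
python3 -m inch '-1 0 0 -.01 0 0 0;-1 0 0 -.02 0 0 0;-1 0 0 -.03 0 0 0;-1 0 0 -.03 0 0 0;-1 0 0 -.03 0 0 0;-1 0 0 -.02 0 0 0;-1 0 0 0 0 0 0;-1 0 0 0 0 0 0'; python3 plan.py -60 20 80 22 16
```

```text
clock: 7.28
tool_pos: [0.5576, 0.2255, 0.1644]
eef_rot: [0.208, 0.978, 0.0, 0.001]
contact_force: [-0.4, -0.6, -4.7]
opening: 0.133
finger_force: 45.0
row [-1.308e-02 -1.395e-02  2.000e-05] [-0.0218 -0.0122  0.0631] mid [575.  75. 158.] end [520.7 -63.4 131.5]
tip now [ 19.4 225.3 140.3] F [-0.4 -0.6 -4.7] M [ 0.04 -0.09  0.03] open 0.133 7.2833
```

```bash
python3 -m inch '-1 -.0131 -.01395 0 -.0218 -.0122 .0631;-1 -.0131 -.01395 0 -.0218 -.0122 .0631;-1 -.0131 -.01395 0 -.0218 -.0122 .0631;-1 -.0131 -.01395 0 -.0218 -.0122 .0631;-1 -.0131 -.01395 0 -.0218 -.0122 .0631;-1 -.0131 -.01395 0 -.0218 -.0122 .0631;-1 -.0131 -.01395 0 -.0218 -.0122 .0631;-1 -.0131 -.01395 0 -.0218 -.0122 .0631;-1 -.0131 -.01395 0 -.0218 -.0122 .0631;-1 -.0131 -.01395 0 -.0218 -.0122 .0631;-1 -.0131 -.01395 0 -.0218 -.0122 .0631;-1 -.0131 -.01395 0 -.0218 -.0122 .0631;-1 -.0131 -.01395 0 -.0218 -.0122 .0631;-1 -.0131 -.01395 0 -.0218 -.0122 .0631;-1 -.0131 -.01395 0 -.0218 -.0122 .0631;-1 -.0131 -.01395 0 -.0218 -.0122 .0631;-1 0 0 0 0 0 0;-1 0 0 0 0 0 0;-1 0 0 0 0 0 0;-1 0 0 0 0 0 0'; python3 plan.py -60 20 80 22 1
python3 - <<'E'
from h import *
K=cam("wrist")
for n in("wrist","scene"):
    kv=cam(n);I,D=snapshot(n);np.savez(n+"3.npz",I=I,D=D,K=kv[0],V=kv[1])
I=np.load("scene3.npz")["I"][120:300,180:420];J=np.load("wrist3.npz")["I"]
o=np.vstack([cv2.resize(I,(480,300))[:, :],cv2.resize(J,(480,300))]);cv2.imwrite("pics/p3.png",o[...,::-1])
E
```

```text
clock: 8.95
tool_pos: [0.5307, -0.0197, 0.1363]
eef_rot: [0.582, 0.803, 0.1, 0.083]
contact_force: [-0.1, -0.1, -4.3]
opening: 0.135
finger_force: 45.0
row [-0.03839 -0.02364 -0.00063] [-0.1212 -0.0423  0.181 ] mid [527. -42. 134.] end [520.7 -63.4 131.5]
tip now [-52.7  48.2  92.6] F [-0.1 -0.1 -4.3] M [-0.15  0.39 -0.01] open 0.135 8.95
```

View pics/p3.png

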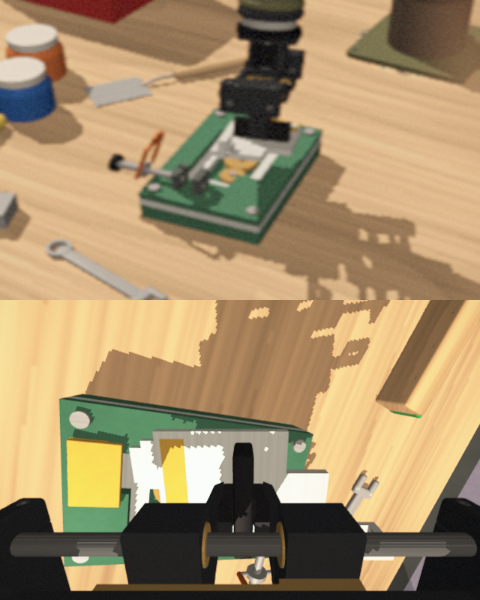

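The cover is held with its toe towards the lip, and the lip shows at lower-picture (95,475). The move fell short, so I'm completing it.

```bash
python3 plan.py -60 20 80 22 6; python3 -m inch '-1 -.0068 -.0035 0 -.0202 -.007 .03;-1 -.0068 -.0035 0 -.0202 -.007 .03;-1 -.0068 -.0035 0 -.0202 -.007 .03;-1 -.0068 -.0035 0 -.0202 -.007 .03;-1 -.0068 -.0035 0 -.0202 -.007 .03;-1 -.0068 -.0035 0 -.0202 -.007 .03;-1 0 0 0 0 0 0;-1 0 0 0 0 0 0;-1 0 0 0 0 0 0';  python3 plan.py -60 20 80 22 1
```

```text
row [-0.00668 -0.00348 -0.00014] [-0.0201 -0.007   0.0302] mid [527. -42. 134.] end [520.7 -63.4 131.5]
tip now [-52.6  48.2  92.9] F [ 0.5 -0.4 -4.4] M [-0.17  0.39  0.02] open 0.131 9.05
clock: 9.8
tool_pos: [0.5216, -0.0626, 0.1311]
eef_rot: [0.644, 0.741, 0.141, 0.124]
contact_force: [-0.4, -0.2, -3.2]
opening: 0.134
finger_force: 45.0
row [-0.00065 -0.00078 -0.00074] [-0.0053 -0.001   0.0091] mid [521. -63. 131.] end [520.7 -63.4 131.5]
tip now [-59.5  20.   79.9] F [-0.4 -0.2 -3.2] M [-0.04  0.58  0.06] open 0.134 9.8
```

```bash
python3 plan.py -61 20 46 22 5;python3 - <<'E'
from h import *
kv=cam("wrist");I,D=snapshot("wrist");P=cloud("w",D,kv)*1000;hsv=cv2.cvtColor(I,cv2.COLOR_RGB2HSV);H,S,V=[hsv[...,i] for i in range(3)]
h=R.from_euler('z',7.45,degrees=True).inv().apply((P-[517.4,-63.5,0]).reshape(-1,3)).reshape(P.shape)
l=(H>15)&(H<35)&(S>150)&(abs(h[...,2]-58)<4)&(h[...,0]<-50)&(h[...,0]>-120);q=h[l];print("lip",np.percentile(q,[1,50,99],0).round(1),l.sum())
y=(H>15)&(H<35)&(S>150)&(h[...,2]>70)&(h[...,0]<20);q=h[y];print("stripe",np.percentile(q,[1,50,99],0).round(1),y.sum())
g=(H>55)&(H<95)&(S>80)&(abs(h[...,2]-50)<3);q=h[g];print("green",np.percentile(q,[.5,99.5],0).round(1))
w=(S<60)&(V>120)&(h[...,2]>72)&(h[...,2]<125)&(abs(h[...,1])<60)&(abs(h[...,0])<110);q=h[w];print("alu",np.percentile(q,[.5,99.5],0).round(1))
v,u=np.nonzero(l);print(u.min(),u.max(),v.min(),v.max())
E
```

```text
row [-0.00012 -0.00287  0.00609] [-0.0011 -0.0002  0.0018] mid [521. -63. 114.] end [519.7 -63.5  97.5]
tip now [-59.5  20.   79.9] F [-0.4 -0.2 -3.2] M [-0.04  0.58  0.06] open 0.134 9.8
lip [[-108.    -9.1   56.6]
 [ -89.7   22.5   58.4]
 [ -69.1   49.6   60.1]] 8091
stripe [[-64.1  -6.9  95.9]
 [-34.4  18.7 100.6]
 [  6.3  78.8 256.8]] 3585
green [[-115.2  -77.1   48.6]
 [ 112.    78.8   52.2]]
alu [[-61.3  -7.3  85.8]
 [ 31.4  45.5 124.9]]
74 172 156 262
```

Seen in the current view, the lip (-108..-69, -9..50) and the cover's edge (y 45.5) match the model to within 1 mm. I'm descending.

```bash
python3 -m inch '-1 -.0001 -.0029 .0061 -.001 0 .0018;-1 -.0001 -.0029 .0061 -.001 0 .0018;-1 -.0001 -.0029 .0061 -.001 0 .0018;-1 -.0001 -.0029 .0061 -.001 0 .0018;-1 -.0001 -.0029 .0061 -.001 0 .0018;-1 0 0 0 0 0 0;-1 0 0 0 0 0 0';  python3 plan.py -62 20 40 22 3
```

```text
clock: 10.43
tool_pos: [0.5186, -0.064, 0.0963]
eef_rot: [0.648, 0.737, 0.143, 0.125]
contact_force: [-0.1, 0.3, -5.2]
opening: 0.133
finger_force: 45.0
row [ 0.0001  -0.00054  0.00153] [-0.0006 -0.0005 -0.0006] mid [519. -64.  94.] end [518.8 -63.6  91.5]
tip now [-62.3  19.8  45. ] F [-0.1  0.3 -5.2] M [-0.14  0.57  0.04] open 0.133 10.4333
```

```bash
python3 -m inch '-1 0 -.0006 .0017 0 0 0;-1 0 -.0006 .0017 0 0 0;-1 0 -.0006 .0015 0 0 0;-1 0 0 0 0 0 0';  python3 plan.py -77 20 39.5 21 6
```

```text
clock: 10.77
tool_pos: [0.5193, -0.0641, 0.0918]
eef_rot: [0.648, 0.737, 0.143, 0.126]
contact_force: [-0.2, 0.9, -4.9]
opening: 0.13
finger_force: 45.0
row [ 9.00e-05 -2.38e-03 -5.80e-04] [ 0.0029 -0.     -0.0002] mid [512. -65.  91.] end [504.8 -65.5  89.9]
tip now [-61.5  19.5  40.4] F [-0.2  0.9 -4.9] M [-0.11  0.54 -0.01] open 0.13 10.7667
```

```bash
python3 -m inch '-1 .0001 -.0024 -.0006 .0029 0 0;-1 .0001 -.0024 -.0006 .0029 0 0;-1 .0001 -.0024 -.0006 .0029 0 0;-1 .0001 -.0024 -.0006 .0029 0 0;-1 .0001 -.0024 -.0006 .0029 0 0;-1 .0001 -.0024 -.0006 .0029 0 0;-1 0 0 0 0 0 0;-1 0 0 0 0 0 0';  python3 plan.py -77.5 20 38.5 11 6
```

```text
clock: 11.43
tool_pos: [0.5045, -0.0654, 0.09]
eef_rot: [0.649, 0.739, 0.137, 0.12]
contact_force: [0.5, -0.2, -5.4]
opening: 0.131
finger_force: 45.0
row [-2.00e-05  5.60e-04  2.45e-03] [ 0.0291 -0.0001 -0.0002] mid [509. -65.  84.] end [512.  -64.5  76.9]
tip now [-77.2  20.2  39.7] F [ 0.5 -0.2 -5.4] M [-0.08  0.59  0.05] open 0.131 11.4333
```

```bash
python3 -m inch '-1 0 .0006 .00245 .0291 0 0;-1 0 .0006 .00245 .0291 0 0;-1 0 .0006 .00245 .0291 0 0;-1 0 .0006 .00245 .0291 0 0;-1 0 .0006 .00245 .0291 0 0;-1 0 .0006 .00245 .0291 0 0;-1 0 0 0 0 0 0;-1 0 0 0 0 0 0';  python3 plan.py -78 20 38.5 3 6
```

```text
clock: 12.1
tool_pos: [0.5127, -0.064, 0.0772]
eef_rot: [0.657, 0.748, 0.072, 0.064]
contact_force: [-0.6, -0.2, -3.9]
opening: 0.133
finger_force: 45.0
row [-7.00e-05  3.10e-04  1.83e-03] [0.0234 0.0001 0.    ] mid [515. -64.  72.] end [516.1 -64.   66.5]
tip now [-76.6  20.4  38.6] F [-0.6 -0.2 -3.9] M [-0.06  0.27 -0.03] open 0.133 12.1
```

```bash
python3 -m inch '-1 -.0001 .0003 .0018 .0234 0 0;-1 -.0001 .0003 .0018 .0234 0 0;-1 -.0001 .0003 .0018 .0234 0 0;-1 -.0001 .0003 .0018 .0234 0 0;-1 -.0001 .0003 .0018 .0234 0 0;-1 -.0001 .0003 .0018 .0234 0 0;-1 0 0 0 0 0 0;-1 0 0 0 0 0 0';  python3 plan.py -78 20 38 0 4
```

```text
clock: 12.77
tool_pos: [0.5143, -0.0648, 0.0664]
eef_rot: [0.66, 0.751, 0.021, 0.017]
contact_force: [-0.5, 0.1, -4.5]
opening: 0.132
finger_force: 45.0
row [0.00015 0.00077 0.00112] [ 0.0133 -0.0004 -0.0004] mid [516. -64.  64.] end [517.4 -63.8  62. ]
tip now [-79.8  19.5  38.3] F [-0.5  0.1 -4.5] M [-0.04  0.03  0.01] open 0.132 12.7667
```

```bash
python3 -m inch '-1 .0001 .0006 .0011 .0133 0 0;-1 .0001 .0006 .0011 .0133 0 0;-1 .0001 .0006 .0011 .0133 0 0;-1 .0001 .0006 .0011 .0133 0 0;-1 0 0 .0005 0 0 0;-1 0 0 .0005 0 0 0;-1 0 0 0 0 0 0;-1 0 0 0 0 0 0';  python3 plan.py -78 20 38 0 1
```

```text
clock: 13.43
tool_pos: [0.5174, -0.0641, 0.0618]
eef_rot: [0.66, 0.751, 0.0, 0.0]
contact_force: [-1.5, -0.0, 3.7]
opening: 0.128
finger_force: 45.0
row [ 2.6e-04  6.0e-05 -1.7e-04] [ 0.0011  0.0001 -0.0006] mid [517. -64.  62.] end [517.4 -63.8  62. ]
tip now [-78.   19.8  37.7] F [-1.5 -0.   3.7] M [-0.18  0.19 -0.02] open 0.128 13.4333
```

```bash
python3 -m inch '-.2 0 0 0 0 0 0;-.2 0 0 0 0 0 0;-.2 0 0 0 0 0 0;-.2 0 0 -.01 0 0 0;-.2 0 0 -.03 0 0 0;-1 0 0 -.035 0 0 0;-1 0 0 -.035 0 0 0;-1 0 0 -.03 0 0 0;-1 0 0 0 0 0 0;-1 0 0 0 0 0 0'
cat > look.py <<'E'
from h import *; import sys
kv=cam("wrist");s=get_state();I,D=snapshot("wrist");P=cloud("w",D,kv)*1000;hsv=cv2.cvtColor(I,cv2.COLOR_RGB2HSV);H,S,V=[hsv[...,i] for i in range(3)]
h=R.from_euler('z',7.45,degrees=True).inv().apply((P-[517.4,-63.5,0]).reshape(-1,3)).reshape(P.shape)
def st(m,n):
    q=h[m]; print(n,np.percentile(q,[2,50,98],0).round(1).tolist() if len(q) else None,m.sum())
x,y,z=h[...,0],h[...,1],h[...,2]
for n,(a,b,c,d) in dict(left=(-55,-20,-40,40),right=(35,55,-40,10),mid=(12,28,-40,35)).items(): st((x>a)&(x<b)&(y>c)&(y<d)&(z>30)&(z<60),n)
st((V<60)&(z>68)&(z<84)&(abs(x)<15)&(abs(y)<50),"bar")
st((H<12)&(S>140)&(z>60)&(z<160)&(x>40)&(x<120)&(y>-120)&(y<40),"loop")
st((V<50)&(z>50)&(z<85)&(x>60)&(x<100)&(y<-80)&(y>-150),"knob")
cv2.imwrite(f"pics/{sys.argv[1]}.png",I[...,::-1]);print(s['clock'],s['tool_pos'])
E
python3 look.py w4
```

```text
clock: 14.27
tool_pos: [0.5184, -0.064, 0.2034]
eef_rot: [0.66, 0.751, 0.002, 0.002]
contact_force: [-0.3, 0.2, 0.2]
opening: 0.043
finger_force: 0.0
left [[-54.3, -38.4, 45.0], [-37.5, 2.2, 46.4], [-20.8, 38.6, 47.9]] 2874
right [[35.3, -38.9, 45.0], [44.7, -14.7, 46.5], [54.6, 9.0, 59.0]] 1007
mid [[12.2, -38.0, 45.0], [20.0, -1.1, 46.3], [27.7, 33.8, 47.7]] 1220
bar [[-5.2, -29.6, 74.6], [-0.4, 5.8, 76.3], [4.7, 37.4, 77.8]] 931
loop None 0
knob None 0
14.2667 [ 0.51837852 -0.06399623  0.20335143]
```

View pics/w4.png

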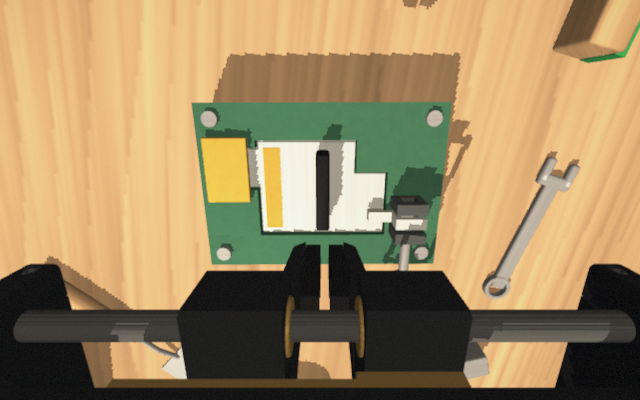

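The cover is flat at z=46.4 on all parts (46 expected), with the toe under the lip at (245,170) and the lug between the ears at (408,215), so it is home. Next is the knob.

```bash
cat > hp.py <<'E'
# remaining tool shift (mm) to a housing point x y z with tool x = housing y
from h import *; import sys
a=np.array(list(map(float,sys.argv[1:4])));s=get_state();Q=R.from_quat(s['eef_rot']);Hz=R.from_euler('z',7.45,degrees=True)
from go import Rt
c=np.array([517.4,-63.5,0]);p=np.array(s['tool_pos'])*1000
print("TCP",np.round(Hz.inv().apply(p-c),1),"shift",np.round(Q.inv().apply(c+Hz.apply(a)-p),1),"turn",np.round((Q.inv()*Rt(7.45,0)).as_rotvec(),4),"F",np.round(Hz.inv().apply(s['contact_force']),1),s['clock'])
E
python3 hp.py 80 -152 190
python3 -m inch '-1 -.0304 .016 0 0 0 0;-1 -.0304 .016 0 0 0 0;-1 -.0304 .016 0 0 0 0;-1 -.0304 .016 0 0 0 0;-1 -.0304 .016 0 0 0 0;-1 0 0 0 0 0 0;-1 0 0 0 0 0 0;-1 0 0 0 0 0 0';python3 hp.py 80 -152 62
```

```text
TCP [-2.000e-01 -8.000e-01  2.019e+02] shift [-151.1   80.3   11.9] turn [ 0.0013 -0.0001 -0.0012] F [-0.3  0.4 -0.5] 14.3167
clock: 14.98
tool_pos: [0.6152, -0.2033, 0.1997]
eef_rot: [0.66, 0.752, -0.0, -0.002]
contact_force: [0.2, -0.3, 0.1]
opening: 0.006
finger_force: 0.0
TCP [  78.8 -151.3  199.7] shift [ -1.1   1.5 137.7] turn [-0.0024 -0.0026  0.0003] F [ 0.1 -0.3  0.1] 14.9833
```

```bash
python3 -m inch '-1 -.001 .001 .025 0 0 0;-1 0 0 .03 0 0 0;-1 0 0 .03 0 0 0;-1 0 0 .03 0 0 0;-1 0 0 .02 0 0 0;-1 0 0 .003 0 0 0;-1 0 0 0 0 0 0;-1 0 0 0 0 0 0';python3 hp.py 80 -145 62
python3 - <<'E'
from h import *
I,D=snapshot("scene");cv2.imwrite("pics/s5.png",cv2.resize(I[150:270,190:370,::-1],None,fx=4,fy=4,interpolation=2))
E
```

```text
clock: 15.65
tool_pos: [0.6181, -0.204, 0.0645]
eef_rot: [0.659, 0.752, 0.001, 0.0]
contact_force: [0.8, 0.8, 0.7]
opening: 0.005
finger_force: 0.0
TCP [  81.6 -152.3   64.5] shift [ 7.3 -1.6  2.5] turn [ 0.0018 -0.0012  0.0006] F [0.9 0.7 0.7] 15.65
```

View pics/s5.png

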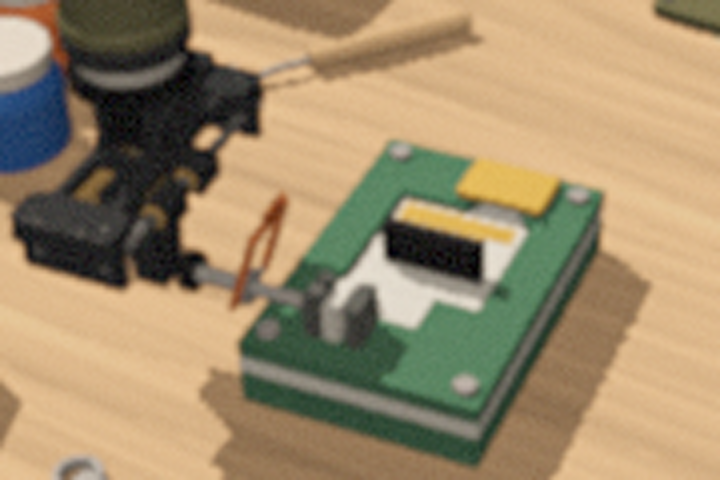

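The scene crop shows the cover seated. The fingers are behind the black knob at (190,270), and the loop is still upright at (260,250). I'm pushing along tool +x.

```bash
python3 -m inch '-1 .004 -.0001 .0002 0 0 0;-1 .004 -.0001 .0002 0 0 0;-1 .004 -.0001 .0002 0 0 0;-1 .004 -.0001 .0002 0 0 0;-1 .004 -.0001 .0002 0 0 0;-1 .004 -.0001 .0002 0 0 0';python3 hp.py 80 -106 62;  python3 -m inch '-1 .004 0 0 0 0 0;-1 .004 0 0 0 0 0;-1 .004 0 0 0 0 0;-1 .004 0 0 0 0 0;-1 .003 0 0 0 0 0;-1 0 0 0 0 0 0';python3 hp.py 80 -106 62
```

```text
clock: 16.2
tool_pos: [0.6144, -0.1819, 0.0627]
eef_rot: [0.66, 0.751, 0.0, 0.001]
contact_force: [1.3, -3.3, 2.4]
opening: 0.003
finger_force: 1.7
TCP [  80.9 -130.    62.7] shift [24.  -0.9  0.7] turn [ 0.0019  0.0008 -0.0015] F [ 0.8 -3.5  2.4] 16.2
clock: 16.7
tool_pos: [0.6112, -0.1611, 0.0621]
eef_rot: [0.66, 0.752, 0.001, -0.001]
contact_force: [0.6, -0.5, -0.5]
opening: 0.003
finger_force: 0.3
TCP [  80.4 -109.    62.1] shift [ 3.  -0.4  0.1] turn [ 0.0004 -0.002   0.0003] F [ 0.5 -0.6 -0.5] 16.7
```

```bash
python3 -m inch '-1 .002 0 0 0 0 0;-1 .001 0 0 0 0 0';python3 hp.py 80 -106 62;  python3 -m inch '-1 .001 0 0 0 0 0;-1 .001 0 0 0 0 0;-1 .001 0 0 0 0 0';python3 hp.py 80 -106 62;python3 -m inch '-1 .001 0 0 0 0 0;-1 .001 0 0 0 0 0;-1 0 0 0 0 0 0';python3 hp.py 80 -106 62
```

```text
clock: 16.87
tool_pos: [0.6108, -0.1605, 0.0619]
eef_rot: [0.66, 0.751, -0.0, 0.0]
contact_force: [2.3, -5.1, 1.8]
opening: 0.004
finger_force: 2.7
TCP [  80.1 -108.3   61.9] shift [ 2.3 -0.1 -0.1] turn [-0.0001  0.0007 -0.0013] F [ 1.6 -5.3  1.8] 16.8667
clock: 17.12
tool_pos: [0.6108, -0.1605, 0.062]
eef_rot: [0.661, 0.75, -0.001, 0.002]
contact_force: [3.4, -9.6, -0.0]
opening: 0.007
finger_force: 4.9
TCP [  80.  -108.2   62. ] shift [ 2.2 -0.1 -0. ] turn [ 0.0001  0.0045 -0.0034] F [ 2.1 -9.9 -0. ] 17.1167
clock: 17.37
tool_pos: [0.6108, -0.1604, 0.062]
eef_rot: [0.661, 0.75, -0.002, 0.003]
contact_force: [4.0, -10.8, 0.4]
opening: 0.007
finger_force: 5.6
TCP [  80.  -108.2   62. ] shift [ 2.2 -0.   0. ] turn [ 0.0002  0.0071 -0.0046] F [  2.6 -11.2   0.4] 17.3667
```

```bash
python3 -m inch '-1 -.015 0 0 0 0 0;-1 -.02 0 0 0 0 0;-1 -.01 0 -.02 0 0 0;-1 0 0 -.035 0 0 0;-1 0 0 -.035 0 0 0;-1 0 0 -.03 0 0 0;-1 0 0 -.01 0 0 0;-1 0 0 0 0 0 0;-1 0 0 0 0 0 0'; python3 look.py w6; python3 hp.py 80 -80 190
```

```text
clock: 18.12
tool_pos: [0.6153, -0.1989, 0.1913]
eef_rot: [0.66, 0.751, 0.0, -0.001]
contact_force: [0.4, 1.0, -0.0]
opening: 0.007
finger_force: 0.0
left [[-54.3, -38.8, 44.9], [-37.6, -13.9, 46.5], [-20.8, 9.2, 48.1]] 2979
right [[35.4, -38.8, 44.8], [43.9, -10.3, 46.4], [54.4, 9.0, 58.6]] 1457
mid [[12.4, -38.9, 44.8], [20.0, -13.9, 46.3], [27.8, 9.2, 47.8]] 1362
bar [[-4.9, -32.0, 68.7], [1.7, -14.9, 76.0], [6.3, 1.3, 77.6]] 1021
loop [[56.8, -52.3, 71.5], [79.3, -34.3, 125.3], [101.9, -27.8, 138.6]] 1864
knob [[67.0, -96.3, 69.7], [79.2, -91.6, 76.3], [91.5, -87.2, 79.0]] 385
18.1167 [ 0.61525378 -0.1988753   0.19125577]
TCP [  78.9 -147.1  190.2] shift [67.1  1.1  0.3] turn [-0.0029 -0.0018 -0.0003] F [-0.2  0.5  0.6] 18.1667
```

View pics/w6.png

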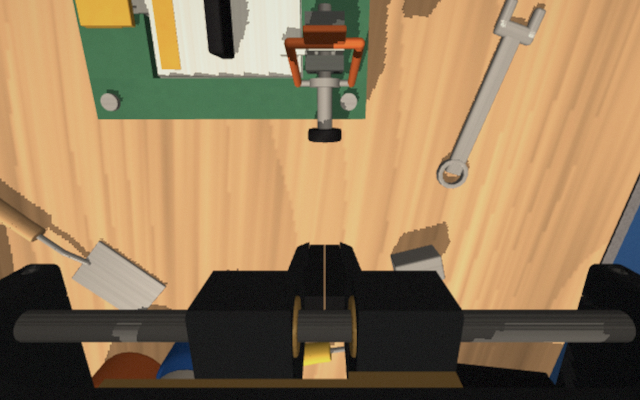

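The knob's rear face is at y=-97 with the hinge at -52, so the pin is at its stop, knob at px (325,133). The loop at (325,45) is still about 0.33 rad from upright. I'm placing the fingertips behind the tab.

```bash
python3 -m inch '-1 .025 .0003 0 0 0 0;-1 .025 .0003 0 0 0 0;-1 .025 .0003 0 0 0 0;-1 .021 .0003 0.005 0 0 0;-1 0 0 .02 0 0 0;-1 0 0 .018 0 0 0;-1 0 0 .005 0 0 0;-1 0 0 0 0 0 0;-1 0 0 0 0 0 0'; python3 hp.py 80 -43 142
python3 - <<'E'
import numpy as np
for a in np.arange(.33,1.6,.1552):
    rr=70+4*(a-.33)/1.24;d=2
    print(round(a,2),np.round([-52+rr*np.sin(a)-d*np.cos(a)-11,64+rr*np.cos(a)+d*np.sin(a)+11],1))
E
```

```text
clock: 18.92
tool_pos: [0.6044, -0.1041, 0.1432]
eef_rot: [0.66, 0.751, -0.0, -0.001]
contact_force: [-0.2, -0.2, 1.0]
opening: 0.007
finger_force: 0.0
TCP [ 81.  -51.6 143.2] shift [ 8.6 -1.   1.2] turn [-0.0014 -0.0014 -0.0012] F [-0.2 -0.2  1. ] 18.9167
0.33 [-42.2 141.9]
0.49 [-31.9 138.3]
0.64 [-22.2 133.1]
0.8 [-13.3 126.5]
0.95 [ -5.6 118.5]
1.11 [  0.9 109.3]
1.26 [ 5.9 99.1]
1.42 [ 9.3 88.3]
1.57 [11.  76.9]
```

```bash
python3 -m inch '-1 .0047 -.0005 .0006 0 0 0;-1 .0047 -.0005 .0006 0 0 0;-1 .0051 0 .0018 0 0 0;-1 .0051 0 .0018 0 0 0;-1 .0049 0 .0026 0 0 0;-1 .0049 0 .0026 0 0 0;-1 .0045 0 .0033 0 0 0;-1 .0045 0 .0033 0 0 0;-1 .0039 0 .004 0 0 0;-1 .0039 0 .004 0 0 0;-1 0 0 0 0 0 0'; python3 hp.py 80 -5.6 118.5;python3 hp.py 80 11 76.9
```

```text
clock: 19.83
tool_pos: [0.5974, -0.0571, 0.1187]
eef_rot: [0.659, 0.752, 0.0, -0.001]
contact_force: [0.4, 0.8, -0.1]
opening: 0.007
finger_force: 0.0
TCP [ 80.2  -4.  118.7] shift [-1.6 -0.2  0.2] turn [-0.0007 -0.0017  0.0006] F [ 0.5  0.7 -0.1] 19.8333
TCP [ 80.2  -4.  118.7] shift [14.9 -0.1 41.9] turn [-0.0007 -0.0017  0.0006] F [ 0.5  0.7 -0.1] 19.8333
```

```bash
python3 -m inch '-1 .003 0 .0046 0 0 0;-1 .003 0 .0046 0 0 0;-1 .0025 0 .0051 0 0 0;-1 .0025 0 .0051 0 0 0;-1 .0017 0 .0054 0 0 0;-1 .0017 0 .0054 0 0 0;-1 .0008 0 .0057 0 0 0;-1 .0008 0 .0055 0 0 0;-1 0 0 0 0 0 0'; python3 hp.py 80 11 76.9; python3 -m inch '-1 0 0 .001 0 0 0;-1 0 0 .001 0 0 0;-1 0 0 .001 0 0 0;-1 0 0 0 0 0 0';python3 hp.py 80 11 76.9
```

```text
clock: 20.58
tool_pos: [0.5961, -0.0423, 0.078]
eef_rot: [0.66, 0.751, 0.0, 0.0]
contact_force: [-1.9, -0.6, 5.2]
opening: 0.005
finger_force: 2.6
TCP [80.8 10.8 78. ] shift [ 0.2 -0.8  1.1] turn [ 0.0005 -0.0002 -0.0008] F [-2.  -0.4  5.2] 20.5833
clock: 20.92
tool_pos: [0.5963, -0.0423, 0.0771]
eef_rot: [0.66, 0.751, 0.0, 0.001]
contact_force: [-4.8, -0.6, 17.6]
opening: 0.003
finger_force: 8.5
TCP [80.9 10.8 77.1] shift [ 0.2 -0.9  0.2] turn [ 0.0016  0.0005 -0.0011] F [-4.8 -0.  17.6] 20.9167
```

```bash
python3 -m inch '-1 0 0 -.01 0 0 0;-1 0 0 -.025 0 0 0;-1 -.005 0 -.03 0 0 0;-1 -.02 0 -.03 0 0 0;-1 -.03 0 -.03 0 0 0;-1 -.03 0 -.01 0 0 0;-1 -.03 0 0 0 0 0;-1 0 0 0 0 0 0;-1 0 0 0 0 0 0'; python3 look.py w7
```

```text
clock: 21.67
tool_pos: [0.6103, -0.1588, 0.2091]
eef_rot: [0.662, 0.75, -0.0, 0.0]
contact_force: [0.6, 0.6, -0.1]
opening: 0.005
finger_force: 0.0
left [[-54.3, -38.4, 44.9], [-37.5, 2.9, 46.5], [-20.8, 38.9, 48.0]] 3873
right [[35.4, -38.6, 44.8], [44.8, -14.1, 46.5], [53.9, 9.0, 59.0]] 1241
mid [[12.4, -38.3, 44.7], [20.1, 0.0, 46.3], [27.6, 33.6, 47.8]] 1621
bar [[-4.9, -30.1, 68.9], [1.6, 4.2, 76.0], [6.3, 35.0, 77.7]] 1568
loop [[56.3, -50.5, 64.9], [80.3, 5.9, 66.7], [102.6, 23.8, 68.4]] 1822
knob [[66.9, -95.7, 64.6], [79.5, -90.5, 75.6], [91.6, -86.7, 78.9]] 334
21.6667 [ 0.61029387 -0.15880914  0.20907779]
```

View pics/w7.png

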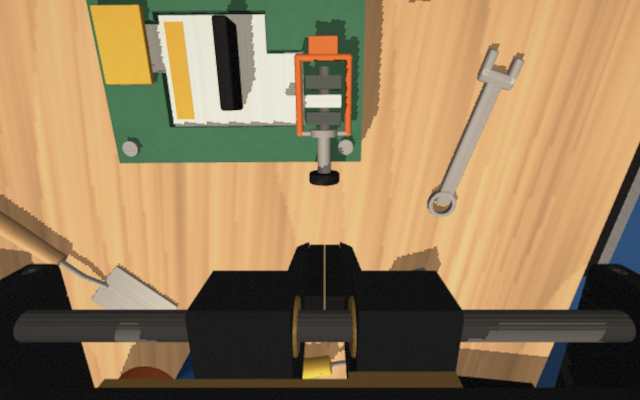

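The loop is level (z 65–68) around the ears, with its tab at px (323,45). The pin is through with its knob at (324,178), the cover is flat, and the robot is clear.

```bash
python3 -c "
from plant import r
print(r.finish_job())"
```

```text
the job is handed in; nothing more can be done
None
```

The cover is home in the pocket, the hitch pin is pushed through to its stop, the orange loop is fully down over its end, and the job was handed in at about 22 s.

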